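Unload the bar mould and shut its cover

TASK

Unload the baked bars from the aluminium bar mould. Lift its cover all the way up until the folding stay at its side locks, push out every bar that is in there with its lane's spring ejector plunger (do not dig at the bars in the lanes with the fingers), and lay all the bars flat on the wire cooling rack, beside one another and wholly on it. When all of them are on the rack, break the stay by pressing its red knee down, and lower the cover gently until it is fully shut.

Things in the scene. Friction and masses are not known exactly. Their poses are not given: they have to be found in the camera images.
- mould: aluminium bar mould, 223 x 220 x 57 mm. Origin: on the table under the middle of the lane-mouth line; x points back into the lanes, y left. Four open-topped lanes (27 mm wide, floor z = 28, walls up to z = 57 mm) run from x = 0 to 88 mm at y = +78, +26, -26, -78 mm (lane 1 to 4). In front of the mouths a flat apron (x = -72 to 0, top z = 26.5 mm) catches what is ejected.
- cover (a joint): cover of the mould: 0 = shut (its lips then close the lane mouths), 1.45 rad = fully open, nearly upright, the stay straight. The hinge is stiff: the cover stays where it is let go; moving it takes 4 N (down) to 9 N (up) at its grip bar.
- cover_hinge (a point): point on the cover's hinge line (parallel to the mould's y axis), in the middle of the mould, 110 mm behind the lane mouths, 63 mm above the table; fixed to the mould
- cover_bar (a point): middle of the cover's round wooden grip bar, 12 mm thick, 100 mm long, parallel to the hinge line; it moves on an arc of 103 mm radius about it. Shut: 24 mm behind the mouths, 120 mm above the table, 52 mm above the cover. Open: 156 mm behind the mouths, 155 mm up, 46 mm clear behind the cover, whose edge is 25 mm higher. Grip it from above, fingers closing along the mould's x, at any angle.
- stay (a joint): knee of the steel folding stay on the mould's right (-y) side: 0 = folded (cover shut), 2.857 = straight, 2.957 = stop just past straight, locked. A light spring draws it to the stop when nearly straight: push the cover right up to its stop (10 to 15 N) and it locks. Pressing the red knee grip down 20 mm (a few N) breaks it; below 2.4 it stays broken, the cover about 0.07 rad lower.
- knee_grip (a point): middle of the red knee grip of the stay: a level round stub along the mould's y axis, 16 mm thick, 40 mm long, out to the right of the stay. Locked: 58 mm behind the lane mouths, 146 mm right of the mould's middle line, 107 mm above the table. Pressed down 15 mm it also swings about 11 mm back.
- rack: wire cooling rack, 250 x 116 mm, standing fixed on the table. Origin: on the table under its middle; x along its length, y across; top of the wires at z = 20.5 mm. Four bars fit side by side across it (each along the rack's y), at x = -81, -27, +27, +81 mm.
- eject_1 (a joint): spring ejector plunger of lane 1: 0 = up, 0.018 m = fully down (5 N, then a hard stop; it springs back). Through a rocker it drives a pusher from the back of lane 1 54 mm towards the mouth, which slides that lane's bar out onto the apron and then draws back empty.
- eject_1_top (a point): top centre of plunger 1's black round cap (22 mm across), 89 mm above the table when up; it stands on the wall to the left of lane 1, 12 mm behind the mouth line and 26 mm left of the lane's middle
- eject_2 (a joint): spring ejector plunger of lane 2: 0 = up, 0.018 m = fully down (5 N, then a hard stop; it springs back). Through a rocker it drives a pusher from the back of lane 2 54 mm towards the mouth, which slides that lane's bar out onto the apron and then draws back empty.
- eject_2_top (a point): top centre of plunger 2's black round cap (22 mm across), 89 mm above the table when up; it stands on the wall to the left of lane 2, 12 mm behind the mouth line and 26 mm left of the lane's middle
- eject_3 (a joint): spring ejector plunger of lane 3: 0 = up, 0.018 m = fully down (5 N, then a hard stop; it springs back). Through a rocker it drives a pusher from the back of lane 3 54 mm towards the mouth, which slides that lane's bar out onto the apron and then draws back empty.
- eject_3_top (a point): top centre of plunger 3's black round cap (22 mm across), 89 mm above the table when up; it stands on the wall to the left of lane 3, 12 mm behind the mouth line and 26 mm left of the lane's middle
- eject_4 (a joint): spring ejector plunger of lane 4: 0 = up, 0.018 m = fully down (5 N, then a hard stop; it springs back). Through a rocker it drives a pusher from the back of lane 4 54 mm towards the mouth, which slides that lane's bar out onto the apron and then draws back empty.
- eject_4_top (a point): top centre of plunger 4's black round cap (22 mm across), 89 mm above the table when up; it stands on the wall to the left of lane 4, 12 mm behind the mouth line and 26 mm left of the lane's middle
- bar_1: golden baked bar, 84 (x) x 24 (y) x 26 (z) mm, 45 g; origin: its centre. Starts in lane 1, lengthwise, 3 mm below the wall tops (cannot be gripped there); absent in some starts. Pushed out, it stands 53 mm out of the mouth over the apron, the rest still between the lane walls (open above), and can be gripped across its 24 mm.
- bar_2: golden baked bar, 84 (x) x 24 (y) x 26 (z) mm, 45 g; origin: its centre. Starts in lane 2, lengthwise, 3 mm below the wall tops (cannot be gripped there); absent in some starts. Pushed out, it stands 53 mm out of the mouth over the apron, the rest still between the lane walls (open above), and can be gripped across its 24 mm.
- bar_3: golden baked bar, 84 (x) x 24 (y) x 26 (z) mm, 45 g; origin: its centre. Starts in lane 3, lengthwise, 3 mm below the wall tops (cannot be gripped there); absent in some starts. Pushed out, it stands 53 mm out of the mouth over the apron, the rest still between the lane walls (open above), and can be gripped across its 24 mm.
- bar_4: golden baked bar, 84 (x) x 24 (y) x 26 (z) mm, 45 g; origin: its centre. Starts in lane 4, lengthwise, 3 mm below the wall tops (cannot be gripped there); absent in some starts. Pushed out, it stands 53 mm out of the mouth over the apron, the rest still between the lane walls (open above), and can be gripped across its 24 mm.

How it is judged:
On the way, in this order (a step that is already met when the one before it is completed fails the run):
1. the cover is fully raised and its stay has locked straight (value of joint stay above 2.89 rad and value of joint cover above 1.4 rad), for 0.3 s.
2. all the bars lie flat on the cooling rack, let go (x of bar_1 in the frame of rack between -0.115 and 0.115 m and y of bar_1 in the frame of rack between -0.038 and 0.038 m and height (world z) of bar_1 between 0.028 and 0.04 m and angle between bar_1's own x axis and vertical between 1.42 and 1.72 rad and linear speed of each of bar_1, bar_2, bar_3, bar_4 below 0.02 m/s and x of bar_2 in the frame of rack between -0.115 and 0.115 m and y of bar_2 in the frame of rack between -0.038 and 0.038 m and height (world z) of bar_2 between 0.028 and 0.04 m and angle between bar_2's own x axis and vertical between 1.42 and 1.72 rad and x of bar_3 in the frame of rack between -0.115 and 0.115 m and y of bar_3 in the frame of rack between -0.038 and 0.038 m and height (world z) of bar_3 between 0.028 and 0.04 m and angle between bar_3's own x axis and vertical between 1.42 and 1.72 rad and x of bar_4 in the frame of rack between -0.115 and 0.115 m and y of bar_4 in the frame of rack between -0.038 and 0.038 m and height (world z) of bar_4 between 0.028 and 0.04 m and angle between bar_4's own x axis and vertical between 1.42 and 1.72 rad and contact force between the fingers and bar_1 below 0.1 N and contact force between the fingers and bar_2 below 0.1 N and contact force between the fingers and bar_3 below 0.1 N and contact force between the fingers and bar_4 below 0.1 N), for 0.3 s.
3. the stay is broken at its knee, the cover still up (value of joint stay below 2.5 rad and value of joint cover above 0.5 rad), for 0.1 s.
At the end, for the whole second after the job is handed in: Every bar that was in the mould lies flat on one of its long sides (within 0.15 rad) and still on the cooling rack, its middle at least 10 mm inside the rack's ends and 20 mm inside its sides, none on top of another, and the cover is shut (within 0.03 rad) (x of bar_1 in the frame of rack between -0.115 and 0.115 m and y of bar_1 in the frame of rack between -0.038 and 0.038 m and height (world z) of bar_1 between 0.028 and 0.04 m and angle between bar_1's own x axis and vertical between 1.42 and 1.72 rad and linear speed of each of bar_1, bar_2, bar_3, bar_4 below 0.02 m/s and x of bar_2 in the frame of rack between -0.115 and 0.115 m and y of bar_2 in the frame of rack between -0.038 and 0.038 m and height (world z) of bar_2 between 0.028 and 0.04 m and angle between bar_2's own x axis and vertical between 1.42 and 1.72 rad and x of bar_3 in the frame of rack between -0.115 and 0.115 m and y of bar_3 in the frame of rack between -0.038 and 0.038 m and height (world z) of bar_3 between 0.028 and 0.04 m and angle between bar_3's own x axis and vertical between 1.42 and 1.72 rad and x of bar_4 in the frame of rack between -0.115 and 0.115 m and y of bar_4 in the frame of rack between -0.038 and 0.038 m and height (world z) of bar_4 between 0.028 and 0.04 m and angle between bar_4's own x axis and vertical between 1.42 and 1.72 rad and value of joint cover below 0.03 rad); the robot touches nothing.
It fails at once if the cover slammed: closing faster than 1.5 rad/s in its last 0.25 rad (value of joint cover below 0.25 rad and velocity of joint cover below -1.5 rad/s).
It fails at once if fingers digging at bar 1 while it still lies in its lane (less than 13 mm out) (contact force between the fingers and bar_1 above 2 N and x of bar_1 in the frame of mould between 0.03 and 0.06 m and y of bar_1 in the frame of mould below 0.1 m and z of bar_1 in the frame of mould below 0.049 m).
It fails at once if fingers digging at bar 2 while it still lies in its lane (less than 13 mm out) (contact force between the fingers and bar_2 above 2 N and x of bar_2 in the frame of mould between 0.03 and 0.06 m and y of bar_2 in the frame of mould below 0.1 m and z of bar_2 in the frame of mould below 0.049 m).
It fails at once if fingers digging at bar 3 while it still lies in its lane (less than 13 mm out) (contact force between the fingers and bar_3 above 2 N and x of bar_3 in the frame of mould between 0.03 and 0.06 m and y of bar_3 in the frame of mould below 0.1 m and z of bar_3 in the frame of mould below 0.049 m).
It fails at once if fingers digging at bar 4 while it still lies in its lane (less than 13 mm out) (contact force between the fingers and bar_4 above 2 N and x of bar_4 in the frame of mould between 0.03 and 0.06 m and y of bar_4 in the frame of mould below 0.1 m and z of bar_4 in the frame of mould below 0.049 m).
Of bar_1, bar_2, bar_3, bar_4 only 2 to 4 are there at a start; the rules pass over those that are not, and their reading is None.
At some moment in a run one of bar_1, bar_2, bar_3, bar_4 may be knocked a few centimetres aside while the robot is not near it.
Once in a run the grip may slacken for a moment while it holds something.
It also fails if it takes over 210 s, if anything falls off the work surface, if the arm or the gripper's body presses on something with over 40 N, if the wrist force passes 120 N, or if a joint passes its speed limit or range.

ROBOT

A 6-joint arm with a two-finger parallel gripper is mounted at the origin on a cart in front of the work surface, level with it; the furniture and walls round the work are solid. World frame = base frame: x ahead of the robot, y to its left, z up, the work surface at z = 0. Lengths are in m, angles in rad, forces in N, time in s.
With the tool pointing down it reaches from about 0.325 to 0.9 m from the base axis. Payload 6.1 kg.
Tool frame: the origin (TCP) lies midway between the tips of the shut fingers; the grasp point (between the pads) lies 19 mm behind it; z points along the fingers, y is the line along which they close (so a half turn about z gives the same grasp; the last joint's range is limited). The gripper opens to 85 mm and grips with 20 to 120 N. Pads are 22 mm wide; open, the fingers measure 114 mm over their backs; the gripper's body (76 mm by 85 mm) begins 54 mm behind the grasp point. The pads swing forward as they close: fully open they stand 13 mm farther back than shut.
Start: joints at [1.04, 0.22, 1.526, -0, 1.395, -0.126], TCP at [0.246, 0.574, 0.231] pointing down, gripper open.
Joint ranges: [-2.98, 2.98], [-0.91, 2.08], [0.09, 2.57], [-1.24, 4.39], [0.2, 2.65], [-2.68, 2.68]. Speed limits (rad/s): [2.57, 2.57, 3.01, 3.14, 3.14, 3.14].

INTERFACE

Orientations are given as [roll, pitch, yaw] about the fixed x, y, z axes, in that order (R = Rz(yaw) Ry(pitch) Rx(roll)).
In Python, from plant import movep, move_l, set_joints, gripper_to, hold, inverse_kinematics, observe, get_image, get_calibration, Unreachable, job_done gives the robot as it stands. Calls block until the motion is done:
- movep(position, orientation): joint-space move of the TCP to a pose.
- move_l(position, feed=0.15, rotation=None, max_force=None): straight line of the TCP; rotation=None keeps the orientation; feed is the mean speed in m/s. With max_force (N) it stops when the force on the tool has changed by that much, and returns True; else False.
- set_joints(angles): joint-space move.
- gripper_to(opening, f_grip=None): finger opening in m; f_grip is the grip in N (None keeps the last); returns when the fingers have stopped.
- hold(seconds).
- inverse_kinematics(position, orientation): joint angles nearest the present ones, or None.
- observe(): the state.
- get_image(name): name is "scene" or "side" or "wrist"; returns (picture, depth): 420x560x3 uint8, red, green, blue; 420x560 float32, m along the optical axis (not along the pixel's ray), 0 where there is no reading.
- get_calibration(name): a dict with "intrinsics" (3x3 intrinsics, pixels), "dist_coeffs" ([k1, k2, p1, p2, k3] as OpenCV has them; the pictures are not rectified), "world_from_camera" (4x4, takes a point from camera to world coordinates). Camera axes: x right, y down, z forward; pixel columns grow to the right and rows downward; lengths in m; the calibration is good to about 2 mm. A picture is of the moment at which its call begins: read the wrist's pose just before it. get_calibration takes no time and is no camera call; for the wrist camera it gives the pose at the moment of the call.
A pose or a line that the arm cannot do raises Unreachable and nothing moves.
- job_done(): hands the job in; it is judged then, once.
The state is a dict: "time_s": time; "q": joint angles; "joint_velocities": joint speeds; "joint_torque": joint torques, N m; "eef_pos": TCP position; "tcp_rot": TCP orientation; "ft_force": force on the tool from outside, world axes, zero at the start; "torque": the same for the moment, N m; "opening": finger opening in m; "grasp_force": force on a finger pad.
Only numpy, scipy, OpenCV 4.12 (cv2) and the standard library are available. Lean on these libraries where they do the work, as an engineer would, in place of code of your own. Each camera call takes 0.05 s, during which the arm holds its last target. There are 200 camera calls.

## Working session

There is one attempt and no reset: what is moved stays moved. The work goes in short steps, each a Python script; the robot and the scene stay as the last script left them, time stands still between calls to the robot, and variables do not carry over. Pictures are saved under pics/ and viewed, at most 14 in all, crops included, and the job is handed in when it is done.

```bash
ls; mkdir -p pics
cat > h.py <<'E'
from plant import *
import numpy as np, cv2
def snap(n,f):
    c=get_calibration(n); im,d=get_image(n)
    cv2.imwrite(f'pics/{f}.png',im[:,:,::-1]); np.savez(f'pics/{f}.npz',im=im,d=d,K=c["intrinsics"],D=c["dist_coeffs"],T=c["world_from_camera"])
    return im,d,c
def load(f):
    z=np.load(f'pics/{f}.npz'); return z['im'],z['d'],dict(intrinsics=z['K'],dist_coeffs=z['D'],world_from_camera=z['T'])
def rays(px,c):
    px=np.asarray(px,float).reshape(-1,1,2)
    n=cv2.undistortPoints(px,np.array(c["intrinsics"]),np.array(c["dist_coeffs"]))[:,0]
    T=np.array(c["world_from_camera"]); return T[:3,3],np.c_[n,np.ones(len(n))]@T[:3,:3].T,n
def onplane(px,c,z):
    o,r,_=rays(px,c); return o+r*((z-o[2])/r[:,2])[:,None]
def cloud(d,c):
    h,w=d.shape; v,u=np.mgrid[:h,:w]
    o,r,_=rays(np.c_[u.ravel(),v.ravel()],c)
    P=o+r*d.reshape(-1,1); P[d.ravel()==0]=np.nan
    return P.reshape(h,w,3)
E
python3 - <<'E'
from h import *
for n in("scene","side"):
    im,d,c=snap(n,n+"0"); print(n,np.round(c["world_from_camera"],3).tolist(),(d>0).mean())
print(observe())
E
```

```text
pics
scene [[0.539, -0.402, 0.74, -0.219], [-0.843, -0.26, 0.472, -0.437], [0.002, -0.878, -0.479, 0.588], [0.0, 0.0, 0.0, 1.0]] 0.9959183673469387
side [[0.904, -0.26, 0.338, 0.239], [-0.426, -0.577, 0.697, -0.586], [0.014, -0.774, -0.633, 0.656], [0.0, 0.0, 0.0, 1.0]] 0.995829081632653
{'time_s': 0.1, 'q': array([ 1.03988163e+00,  2.21161726e-01,  1.52749541e+00,  5.06536236e-06,
        1.39468699e+00, -1.26092063e-01]), 'joint_velocities': array([ 0.00079269,  0.0003455 , -0.00147527,  0.00180432,  0.00067978,
       -0.0009731 ]), 'joint_torque': array([ 9.89312539e-04, -4.98239529e+01, -3.90546656e+01, -2.39144483e-04,
        5.73026933e-03, -4.84386317e-05]), 'eef_pos': array([0.24588192, 0.57401485, 0.23030035]), 'tcp_rot': array([-3.13985570e+00, -2.25208930e-04,  2.73676893e+00]), 'ft_force': array([-0.46093059,  0.17044651, -0.2863964 ]), 'torque': array([ 0.02398103, -0.04412426, -0.04447693]), 'grasp_force': 0.0, 'opening': 0.0853184491489896}
```

View pics/scene0.png

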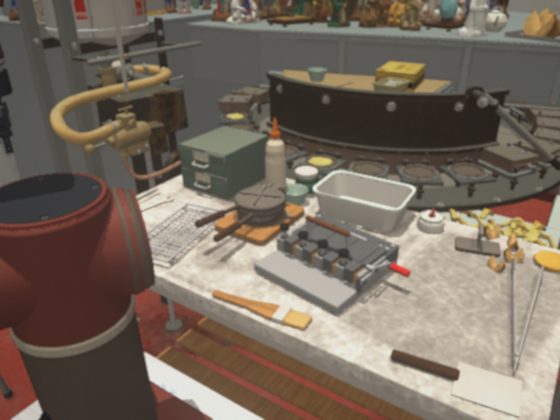

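View pics/side0.png

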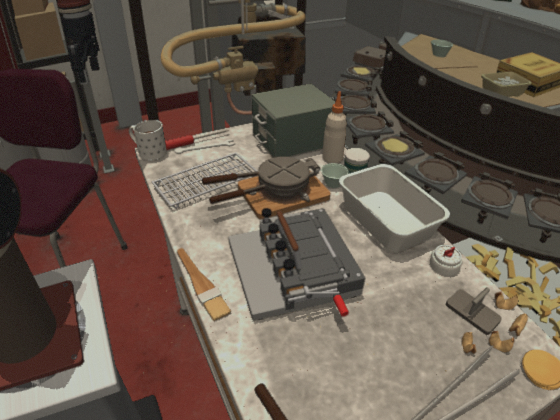

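Scene view: the mould is at about (325,258), with its apron to the front-left. The rack is at (178,232), the pan handles beside it, and the red knee at (399,268). Side view: plunger caps at (267,213), (273,228), (280,243) and (289,264), wooden bar at (288,232), rack at (208,181).

Run:
```python
from h import *
im,d,c=load("side0"); P=cloud(d,c)
px=[(267,213),(273,228),(280,243),(289,264)]
print("caps",onplane(px,c,.089).round(3).tolist())
print("caps depth",[P[v,u].round(3).tolist() for u,v in px])
px=[(158,187),(238,157),(259,176),(180,206)]
print("rack",onplane(px,c,.02).round(3).tolist(),[P[v,u].round(3).tolist() for u,v in px])
px=[(231,235),(253,311)]
print("apron front",onplane(px,c,.0265).round(3).tolist(),[P[v,u].round(3).tolist() for u,v in px])
px=[(205,180),(212,197),(230,193),(288,232),(340,304),(285,170),(295,110)]
print("misc",[P[v,u].round(3).tolist() for u,v in px])
```

```text
caps [[0.517, 0.043, 0.089], [0.509, -0.005, 0.089], [0.503, -0.05, 0.089], [0.494, -0.107, 0.089]]
caps depth [[0.518, 0.045, 0.088], [0.509, -0.004, 0.088], [0.504, -0.048, 0.087], [0.494, -0.107, 0.089]]
rack [[0.341, 0.328, 0.02], [0.577, 0.377, 0.02], [0.594, 0.267, 0.02], [0.372, 0.229, 0.02]] [[0.341, 0.328, 0.02], [0.589, 0.411, -0.002], [0.567, 0.202, 0.069], [0.377, 0.26, -0.004]]
apron front [[0.446, 0.076, 0.026], [0.41, -0.133, 0.026]] [[0.455, 0.105, -0.001], [0.411, -0.131, 0.024]]
misc [[0.438, 0.222, 0.081], [0.439, 0.177, 0.063], [0.482, 0.176, 0.061], [0.512, -0.065, 0.126], [0.55, -0.202, 0.053], [0.631, 0.192, 0.075], [0.745, 0.367, 0.135]]
```

Run:
```python
from h import *
ya=-0.15
for i,(p,y) in enumerate([((.46,-.04,.36),ya+np.pi),((.42,-.12,.36),ya+np.pi),((.43,.30,.33),np.pi+.2),((.40,.24,.33),np.pi+.2)]):
    for yy in (y,y-np.pi,y-2*np.pi):
        q=inverse_kinematics(p,[np.pi,0,yy])
        print(i,round(yy,2),None if q is None else np.round(q,2))
    T=None
T=get_calibration("wrist")["world_from_camera"]; o=observe(); print(np.round(T,3), o["eef_pos"])
```

```text
0 2.99 [-0.26 -0.23  1.74  0.    1.63 -1.68]
0 -0.15 [-0.26 -0.23  1.74 -0.    1.63  1.46]
0 -3.29 [-0.26 -0.23  1.74  0.    1.63 -1.68]
1 2.99 [-0.46 -0.3   1.79  0.    1.65 -1.88]
1 -0.15 [-0.46 -0.3   1.79 -0.    1.65  1.26]
1 -3.29 [-0.46 -0.3   1.79  0.    1.65 -1.88]
2 3.34 [ 0.46 -0.07  1.65  0.    1.56 -1.31]
2 0.2 [ 0.46 -0.07  1.65 -0.    1.56  1.83]
2 -2.94 [ 0.46 -0.07  1.65  0.    1.56 -1.31]
3 3.34 [ 0.37 -0.22  1.78  0.    1.58 -1.4 ]
3 0.2 [ 0.37 -0.22  1.78 -0.    1.58  1.74]
3 -2.94 [ 0.37 -0.22  1.78  0.    1.58 -1.4 ]
[[ 0.393  0.876  0.28   0.175]
 [ 0.919 -0.374 -0.121  0.605]
 [-0.002  0.305 -0.952  0.374]
 [ 0.     0.     0.     1.   ]] [0.24588192 0.57401485 0.23030035]
```

Run:
```python
from h import *
ya=-0.15
for f,p,y in [("w_r1",(.43,.30,.33),-2.94),("w_r2",(.40,.24,.33),-2.94),("w_m1",(.47,-.02,.36),2.99),("w_m2",(.43,-.11,.36),2.99)]:
    movep(p,[np.pi,0,y]); hold(.3); snap("wrist",f)
a=cv2.imread('pics/w_m1.png'); b=cv2.imread('pics/w_r1.png')
cv2.imwrite('pics/both.png',cv2.resize(np.hstack([a,b]),None,fx=.71,fy=.71))
print(observe()["time_s"])
```

```text
4.7
```

View pics/w_m1.png

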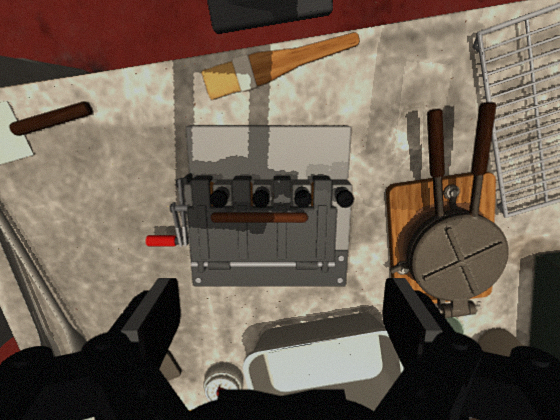

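View pics/w_r1.png

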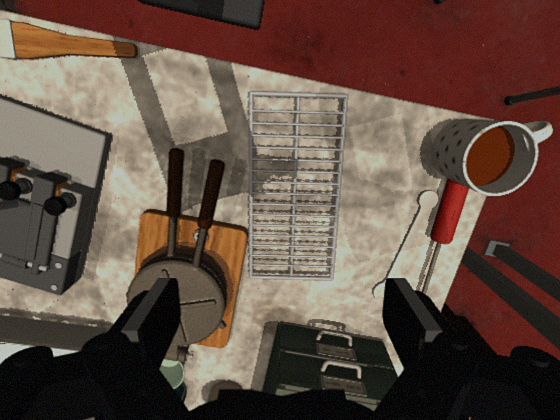

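Wrist view 1 (image up is towards the robot): caps at (220,198), (261,198), (303,197) and (344,197), grip bar from (212,217) to (307,217), red stub (160,240), apron front corners (188,126) and (350,126). Wrist view 2: rack corners at (249,93), (347,94), (333,279) and (251,279), with pan handles to the left, clear of the rack.

```bash
cat >> h.py <<'E'
def tri(l):  # [(px,calib),...] -> point, residual
    A=np.zeros((3,3));b=np.zeros(3);R=[]
    for p,c in l:
        o,r,_=rays(p,c); r=r[0]/np.linalg.norm(r[0]); M=np.eye(3)-np.outer(r,r); A+=M;b+=M@o;R.append((o,r))
    X=np.linalg.solve(A,b); return X,max(np.linalg.norm(np.cross(X-o,r)) for o,r in R)
def proj(P,c):
    T=np.linalg.inv(c["world_from_camera"]); 
    return cv2.projectPoints(np.atleast_2d(P).astype(float),cv2.Rodrigues(T[:3,:3])[0],T[:3,3],np.array(c["intrinsics"]),np.array(c["dist_coeffs"]))[0][:,0]
E
python3 - <<'E'
from h import *
def caps(f):
    im,d,c=load(f); P=cloud(d,c); 
    m=((im.max(2)<45)&(abs(P[...,2]-.088)<.006)&(P[...,0]<.6)).astype(np.uint8)
    n,l,s,ce=cv2.connectedComponentsWithStats(m)
    return [(ce[i],s[i,4],P[l==i].mean(0).round(4)) for i in range(1,n) if s[i,4]>60],c
def red(f):
    im,d,c=load(f); P=cloud(d,c); I=im.astype(int)
    m=((I[...,0]>120)&(I[...,1]<70)&(P[...,0]>.4)&(P[...,1]<-.1)&(P[...,2]>.0)).astype(np.uint8)
    n,l,s,ce=cv2.connectedComponentsWithStats(m); i=1+s[1:,4].argmax(); return ce[i],s[i,4],c,P[l==i].mean(0)
A,ca=caps("w_m1");B,cb=caps("w_m2")
for x in A: print("A",x)
for x in B: print("B",x)
if len(A)==len(B)==4:
    A.sort(key=lambda t:-t[0][0]);B.sort(key=lambda t:-t[0][0])
    for a,b in zip(A,B): print(tri([(a[0],ca),(b[0],cb)]))
r1=red("w_m1");r2=red("w_m2");print("red",tri([(r1[0],r1[2]),(r2[0],r2[2])]),r1[3],r1[1],r2[1])
# rack: bright wires; two views
for f in("w_r1","w_r2"):
    im,d,c=load(f);P=cloud(d,c)
    m=(P[...,2]>.013)&(P[...,2]<.03)&(P[...,0]>.3)&(P[...,0]<.64)&(P[...,1]>.215)&(P[...,1]<.42)
    m=m.astype(np.uint8); 
    n,l,s,ce=cv2.connectedComponentsWithStats(cv2.dilate(m,np.ones((3,3))))
    i=1+s[1:,4].argmax(); q=P[(l==i)&(m>0)]
    print(f,cv2.minAreaRect(q[:,:2].astype(np.float32)*1000),np.median(q[:,2]),len(q))
E
```

```text
A (array([487.71126761, 111.6056338 ]), np.int32(142), array([0.4409, 0.2243, 0.084 ]))
A (array([218.59591837, 198.64897959]), np.int32(245), array([ 0.4949, -0.0997,  0.089 ]))
A (array([260.62343096, 198.64435146]), np.int32(239), array([ 0.5025, -0.0489,  0.0891]))
A (array([302.84297521, 198.69421488]), np.int32(242), array([0.5103, 0.0021, 0.089 ]))
A (array([344.5       , 198.38738739]), np.int32(222), array([0.5175, 0.0525, 0.089 ]))
B (array([295.25957447, 218.46808511]), np.int32(235), array([ 0.4945, -0.1007,  0.089 ]))
B (array([336.77731092, 218.42436975]), np.int32(238), array([ 0.5021, -0.0496,  0.089 ]))
B (array([377.97095436, 218.4439834 ]), np.int32(241), array([0.5098, 0.0011, 0.0889]))
B (array([419.09130435, 218.14782609]), np.int32(230), array([0.5171, 0.0516, 0.0887]))
red (array([ 0.55027824, -0.20007886,  0.05413522]), np.float64(5.412547059249762e-05)) [ 0.55044849 -0.20032204  0.0534977 ] 266 251
w_r1 ((488.32958984375, 296.6624755859375), (290.1802062988281, 187.53927612304688), 10.032155990600586) 0.020216240995892476 7879
w_r2 ((487.755126953125, 299.735595703125), (290.7081298828125, 180.94573974609375), 9.95002555847168) 0.02030529177618559 7046
```

Run:
```python
from h import *
im,d,c=load("w_r1")
Q=onplane([(249,93),(347,94),(333,279),(251,279)],c,.0205);print(Q.round(4).tolist(),Q.mean(0))
print([np.linalg.norm(Q[i]-Q[(i+1)%4]).round(4) for i in range(4)])
cr=Q.mean(0)[:2]
for f in("w_r1","w_r2"):
    im,d,c=load(f);P=cloud(d,c)
    m=(abs(P[...,2]-.0195)<.003)&(np.hypot(*(P[...,:2]-cr).transpose(2,0,1))<.16)
    q=P[m]
    for y in (.17,.19,.21,.23):
        R=np.array([[np.cos(y),-np.sin(y)],[np.sin(y),np.cos(y)]]); L=(q[:,:2]-cr)@R
        h=np.histogram(L[:,1],np.arange(-.08,.08,.004))[0]; g=np.histogram(L[:,0],np.arange(-.14,.14,.004))[0]
        print(f,y,h.tolist()); print("   x",g.tolist())
A=[((218.6,198.6),(295.3,218.5)),((260.6,198.6),(336.8,218.4)),((302.8,198.7),(378,218.4)),((344.5,198.4),(419.1,218.1))]
c1=load("w_m1")[2];c2=load("w_m2")[2]
for a,b in A: print(tri([(a,c1),(b,c2)]))
```

```text
[[0.353, 0.2448, 0.0205], [0.3301, 0.362, 0.0205], [0.578, 0.4072, 0.0205], [0.6018, 0.2917, 0.0205]] [0.46573734 0.32641982 0.0205    ]
[np.float64(0.1194), np.float64(0.252), np.float64(0.118), np.float64(0.2531)]
w_r1 0.17 [144, 134, 110, 55, 214, 566, 205, 129, 126, 121, 121, 131, 126, 135, 129, 128, 128, 130, 131, 405, 267, 125, 122, 122, 126, 133, 135, 132, 134, 129, 126, 131, 124, 338, 514, 31, 0, 0, 0]
   x [0, 0, 6, 322, 189, 42, 46, 37, 218, 68, 39, 43, 246, 41, 39, 99, 171, 40, 38, 160, 116, 41, 36, 218, 46, 38, 38, 209, 39, 38, 99, 145, 37, 39, 158, 82, 37, 36, 195, 35, 34, 40, 199, 31, 33, 140, 177, 111, 161, 293, 190, 151, 152, 306, 155, 139, 148, 280, 143, 130, 207, 187, 107, 96, 81, 272, 178, 34, 22]
w_r1 0.19 [154, 122, 73, 36, 184, 524, 265, 129, 122, 119, 125, 134, 132, 129, 124, 134, 129, 128, 126, 388, 292, 119, 124, 124, 131, 128, 132, 131, 132, 138, 124, 128, 125, 311, 503, 75, 0, 0, 0]
   x [0, 0, 17, 313, 188, 41, 46, 38, 208, 77, 41, 56, 231, 41, 40, 100, 169, 41, 38, 159, 115, 42, 37, 214, 49, 38, 40, 207, 39, 38, 97, 148, 36, 39, 159, 83, 33, 36, 185, 46, 
[... 2828 characters left out ...]
, 120, 118, 111, 119, 121, 189, 254, 266, 207, 36, 0, 0]
   x [0, 0, 67, 240, 149, 48, 41, 60, 150, 101, 38, 87, 152, 60, 35, 108, 127, 52, 36, 142, 98, 35, 59, 138, 77, 36, 86, 134, 57, 32, 111, 109, 38, 39, 128, 88, 32, 57, 133, 67, 31, 78, 126, 74, 83, 171, 191, 127, 136, 223, 179, 126, 145, 225, 134, 114, 166, 202, 127, 107, 171, 159, 79, 75, 91, 217, 152, 12, 7]
(array([ 0.49587057, -0.10064978,  0.08490199]), np.float64(5.785917170913084e-05))
(array([ 0.50317037, -0.04922328,  0.08610516]), np.float64(3.633318511990537e-05))
(array([0.51151558, 0.0021872 , 0.08434637]), np.float64(4.258888931357144e-05))
(array([0.518844  , 0.05321228, 0.08420937]), np.float64(4.6078716459001706e-05))
```

```bash
cat >> h.py <<'E'
YM=-0.148; OM=np.array([.4904,-.0478]); YR=.178; OR=np.array([.466,.326])
def R2(y): return np.array([[np.cos(y),-np.sin(y)],[np.sin(y),np.cos(y)]])
def M(x,y,z): return np.r_[OM+R2(YM)@[x,y],z]
def Mi(P): P=np.asarray(P); return np.c_[(P[...,:2].reshape(-1,2)-OM)@R2(YM),P[...,2].ravel()]
def RK(x,y,z): return np.r_[OR+R2(YR)@[x,y],z]
def RKi(P): P=np.asarray(P); return np.c_[(P[...,:2].reshape(-1,2)-OR)@R2(YR),P[...,2].ravel()]
def rot(y): return [np.pi,0,y]
def barpos(a): # cover bar at cover angle a, mould frame x,z
    t=np.arctan2(.057,-.086)-a; return .110+.1032*np.cos(t), .063+.1032*np.sin(t)
E
python3 - <<'E'
from h import *
for f in("w_m1","w_m2"):
    im,d,c=load(f);P=cloud(d,c);L=Mi(P).reshape(P.shape)
    m=(abs(L[...,0]-.024)<.03)&(abs(L[...,1])<.07)&(L[...,2]>.112)&(L[...,2]<.135)
    l=L[m];v,u=np.nonzero(m);print("bar",m.sum(),np.percentile(l,[1,50,99],axis=0).round(4).tolist(),u.mean(),v.mean())
    a=(abs(L[...,2]-.0265)<.003)&(L[...,0]<0)&(L[...,0]>-.1)&(abs(L[...,1])<.13)
    l=L[a];print("apron",np.percentile(l,[.5,50,99.5],axis=0).round(4).tolist())
E
```

```text
bar 1034 [[0.0192, -0.0525, 0.119], [0.0234, 0.0006, 0.1255], [0.0302, 0.054, 0.128]] 259.02514506769825 216.9980657640232
apron [[-0.07, -0.0992, 0.0245], [-0.0373, 0.0092, 0.0271], [-0.0004, 0.117, 0.0292]]
bar 1017 [[0.0191, -0.0532, 0.1188], [0.0232, -0.0001, 0.1254], [0.0308, 0.0528, 0.1278]] 340.84169124877087 237.9960668633235
apron [[-0.0698, -0.0997, 0.0247], [-0.0373, 0.0084, 0.0271], [-0.0005, 0.1163, 0.0292]]
```

Run:
```python
from h import *
r=rot(YM+np.pi/2)
x,z=barpos(0)
gripper_to(.04)
movep(M(x,0,.22),r)
print(move_l(M(x,0,z-.019),feed=.1,max_force=15))
gripper_to(0.0,f_grip=50)
o=observe();print(o["opening"],o["grasp_force"],o["eef_pos"],M(x,0,z-.019))
for a in np.linspace(.07,1.40,20):
    x,z=barpos(a); move_l(M(x,0,z-.019),feed=.08)
    if int(a*100)%3==0: print(round(a,2),observe()["ft_force"].round(1))
for a in np.arange(1.42,1.53,.015):
    x,z=barpos(a); move_l(M(x,0,z-.019),feed=.03)
    f=observe()["ft_force"]; print(round(a,3),f.round(1),(observe()["eef_pos"]-M(x,0,z-.019)).round(4))
    if np.linalg.norm(f)>22: break
hold(.5)
snap("side","open_side");snap("wrist","open_w"); print(observe()["time_s"])
```

```text
False
0.010115645216145441 48.733227252960205 [ 0.51444958 -0.05141302  0.10168368] [ 0.5141167  -0.05133593  0.10101403]
0.21 [-7.5  0.8 -1.3]
0.28 [-10.2  -1.    0.8]
0.42 [-13.9   0.5   8.3]
0.49 [-16.6   1.5  13.4]
0.91 [-6.1  0.6  8.6]
1.12 [-3.7 -0.3  5.3]
1.26 [-1.8  0.5  5.3]
1.33 [-0.6  0.   5.2]
1.42 [ 0.1 -0.2  6.3] [ 0.0011 -0.0002  0.0015]
1.435 [-1.  -0.   5.9] [ 0.001  -0.0002  0.0016]
1.45 [-3.5  0.2  8.5] [ 0.0005 -0.0001  0.0017]
1.465 [-9.5  0.7 13.5] [-0.0004  0.      0.0021]
1.48 [-13.5   0.6  17.8] [-0.0013  0.0002  0.0026]
15.3083
```

View pics/open_side.png

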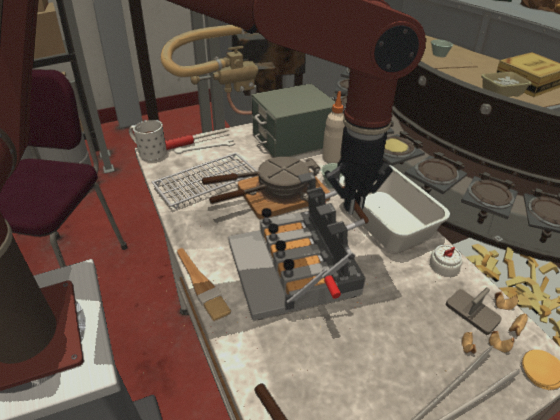

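The cover is upright with the stay straight, the red knee at (332,287), and bars show in the lanes at about (285,235), (292,253) and (300,272). I'll measure the knee, release, and look from above.

```bash
cat >> h.py <<'E'
def knee(f):
    im,d,c=load(f); L=Mi(cloud(d,c)).reshape(*d.shape,3); I=im.astype(int)
    m=(I[...,0]>100)&(I[...,1]<70)&(abs(L[...,0]-.06)<.06)&(L[...,1]<-.1)&(L[...,1]>-.2)
    return m.sum(),L[m].mean(0).round(4),L[m].min(0).round(3),L[m].max(0).round(3)
E
python3 - <<'E'
from h import *
print(knee("open_side"))
gripper_to(.04); hold(.2)
p=observe()["eef_pos"]; move_l(p+[0,0,.14],feed=.15)
movep(M(-.03,0,.33),rot(YM+np.pi)); hold(.3)
snap("wrist","open_w2"); snap("side","open_s2"); print(knee("open_w2"),knee("open_s2"),observe()["time_s"])
E
```

```text
(np.int64(206), array([ 0.0593, -0.1453,  0.1091]), array([ 0.052, -0.163,  0.036]), array([ 0.096, -0.101,  0.115]))
(np.int64(442), array([ 0.0569, -0.1414,  0.1139]), array([ 0.051, -0.161,  0.109]), array([ 0.065, -0.121,  0.117])) (np.int64(198), array([ 0.0572, -0.1446,  0.1116]), array([ 0.05 , -0.163,  0.039]), array([ 0.091, -0.101,  0.117])) 18.8083
```

View pics/open_w2.png

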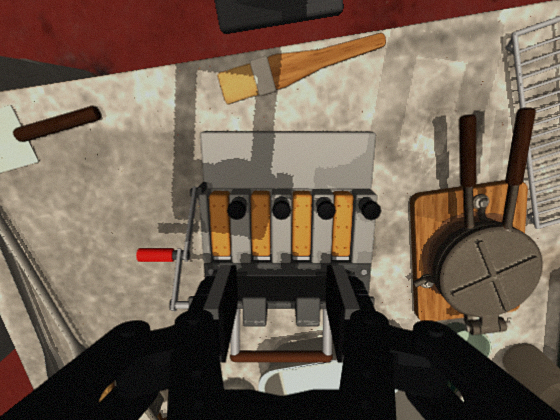

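All four lanes hold a golden bar (about (220,225), (261,225), (302,225) and (343,225)), and the knee at (155,255) is in its locked place. Starting with lane 1.

```bash
cat >> h.py <<'E'
LY=[.078,.026,-.026,-.078]
def press(i):
    y=LY[i-1]+.026
    gripper_to(0.0); movep(M(.012,y,.13),rot(YM+np.pi))
    move_l(M(.012,y,.093),feed=.1)
    s=move_l(M(.012,y,.069),feed=.035,max_force=20); o=observe()
    print("press",i,s,o["eef_pos"][2].round(4),o["ft_force"].round(1))
    move_l(M(.012,y,.13),feed=.08)
def gold(f,frame,zlo,zhi,box):
    """golden blobs: rects (cx,cy),(w,h),ang in the frame, mm, median top z"""
    im,d,c=load(f); P=cloud(d,c); L=frame(P).reshape(P.shape)
    H=cv2.cvtColor(im,cv2.COLOR_RGB2HSV)
    m=(H[...,0]>8)&(H[...,0]<28)&(H[...,1]>110)&(H[...,2]>50)&(L[...,2]>zlo)&(L[...,2]<zhi)
    m&=(L[...,0]>box[0])&(L[...,0]<box[1])&(L[...,1]>box[2])&(L[...,1]<box[3])
    m=cv2.morphologyEx(m.astype(np.uint8),cv2.MORPH_OPEN,np.ones((3,3)))
    n,l,s,_=cv2.connectedComponentsWithStats(m); out=[]
    for i in range(1,n):
        if s[i,4]<120: continue
        q=L[l==i]; zt=np.percentile(q[:,2],80); q=q[q[:,2]>zt-.006]
        r=cv2.minAreaRect((q[:,:2]*1000).astype(np.float32)); (cx,cy),(w,h),a=r
        if w<h: w,h,a=h,w,a+90
        a=(a+90)%180-90
        out.append((round(cx,1),round(cy,1),round(w,1),round(h,1),round(a,1),round(float(zt),4)))
    return out
def look_m(f):
    movep(M(-.05,0,.33),rot(YM+np.pi)); hold(.3); snap("wrist",f)
    g=gold(f,Mi,.02,.075,(-.15,.1,-.15,.15)); print(f,*g,sep="\n  "); return g
def look_r(f):
    movep(RK(-.035,-.0,.33),rot(YR+np.pi)); hold(.3); snap("wrist",f)
    g=gold(f,RKi,.025,.075,(-.16,.16,-.12,.12)); print(f,*g,sep="\n  "); return g
E
python3 - <<'E'
from h import *
press(1); look_m("e1"); print(observe()["time_s"])
E
```

```text
press 1 True 0.0711 [-1.   0.2  5. ]
e1
  (-10.5, 78.0, 82.8, 24.1, 0.7, 0.0549)
  (43.5, -78.3, 82.4, 25.3, 0.1, 0.055)
  (43.1, -24.5, 83.5, 22.8, -0.1, 0.0551)
  (43.3, 26.7, 82.7, 23.5, 0.5, 0.0552)
23.525
```

```bash
cat >> h.py <<'E'
SX=[.081,.027,-.027,-.081]
DG=.013   # grip point this far from the bar's middle, towards the robot (tool +x)
def pick(bx,by,ang=0.,frame=M,Y=YM,tcpz=.031,dg=DG):
    """bar middle (m) and its angle (deg) in the frame; the grip leaves tool +x along the bar"""
    a=np.radians(ang); g=np.array([bx,by])-dg*np.array([np.cos(a),np.sin(a)]); r=rot(Y+np.pi+a)
    gripper_to(.04); movep(frame(*g,.12),r)
    if move_l(frame(*g,tcpz),feed=.12,max_force=15): print("!! touched",observe()["eef_pos"],observe()["ft_force"])
    gripper_to(0.,f_grip=35); o=observe(); print("grip",o["opening"].round(4),o["grasp_force"].round(1))
    move_l(frame(*g,.14),feed=.15); o=observe(); print("lifted",o["opening"].round(4),o["grasp_force"].round(1)); return o["opening"]>.018
def place(slot,tcpz=.0245,dg=DG):
    # tool +x along rack +y; bar middle is dg behind the grip point
    x,y=SX[slot-1],dg; r=rot(YR+np.pi/2)
    movep(RK(x,y,.14),r); o=observe(); print("carry",o["opening"].round(4),o["grasp_force"].round(1))
    s=move_l(RK(x,y,tcpz+.008),feed=.12); s=move_l(RK(x,y,tcpz-.001),feed=.02,max_force=5)
    print("down",s,observe()["eef_pos"][2].round(4))
    gripper_to(.038); move_l(RK(x,y,.14),feed=.15)
E
python3 - <<'E'
from h import *
if pick(-.0105,.078): place(1); look_r("r1")
print(observe()["time_s"])
E
```

```text
Traceback (most recent call last):
  File "h.py", line 78, in pick
    gripper_to(0.,f_grip=35); o=observe(); print("grip",o["opening"].round(4),o["grasp_force"].round(1))
                                                        ^^^^^^^^^^^^^^^^^^
AttributeError: 'float' object has no attribute 'round'
```

Floats lack `.round`. The bar is gripped now, so I'll fix that and continue from here.

```bash
sed -i 's/o\["opening"\].round(4),o\["grasp_force"\].round(1)/round(float(o["opening"]),4),round(float(o["grasp_force"]),1)/g' h.py
python3 - <<'E'
from h import *
o=observe();print(o["opening"],o["grasp_force"])
p=o["eef_pos"];p[2]=.14;move_l(p);print(observe()["opening"])
place(1); look_r("r1")
print(observe()["time_s"])
E
```

```text
0.023173534101676156 35.31647801399231
0.022961946259280604
carry 0.0237 34.6
down True 0.0257
r1
  (81.6, 1.1, 82.7, 23.3, 90.0, 0.0475)
32.9
```

View pics/r1.png

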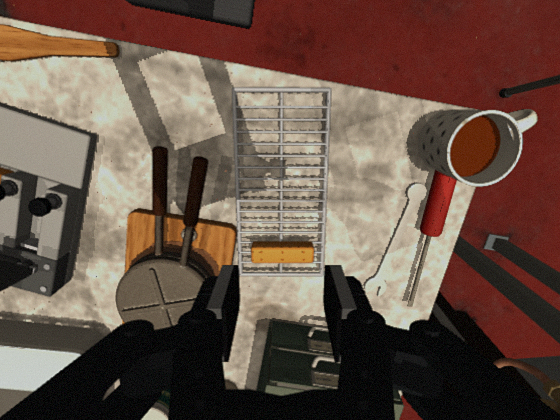

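Bar 1 lies at (282,252), across the rack near its far end, flat and wholly on it. Now lanes 2 to 4, stopping on any surprise.

```bash
cat > lane.py <<'E'
from h import *
def lane(i):
    press(i); g=look_m(f"e{i}")
    c=[b for b in g if abs(b[1]-LY[i-1]*1e3)<8 and abs(b[0]+10.5)<6 and abs(b[4])<5]
    if len(c)!=1: print("STOP: bar",i,"not as expected"); return False
    if not pick(c[0][0]/1e3,c[0][1]/1e3,c[0][4]): print("STOP: no grip"); return False
    place(i); o=observe(); print("t",o["time_s"]); return True
E
python3 - <<'E'
from lane import *
if lane(2): look_r("r2")
E
```

```text
press 2 True 0.0711 [-0.1 -0.6  5.2]
e2
  (-10.7, 26.8, 82.6, 24.0, -0.4, 0.0549)
  (43.5, -78.2, 82.4, 25.2, -0.2, 0.0551)
  (43.0, -24.1, 83.2, 23.0, -1.4, 0.0551)
grip 0.0232 35.3
lifted 0.0233 34.6
carry 0.0229 34.5
down True 0.0257
t 45.7583
r2
  (27.8, 0.9, 82.6, 22.9, 89.9, 0.0476)
  (81.4, 1.1, 82.9, 23.3, 90.0, 0.0475)
```

Run:
```python
from lane import *
if lane(3) and len(look_r("r3"))==3 and lane(4): look_r("r4")
print(observe()["time_s"])
```

```text
press 3 True 0.0711 [-1.  -0.6  5.1]
e3
  (-10.7, -24.0, 82.9, 23.7, -0.3, 0.055)
  (43.4, -78.3, 82.1, 25.4, -0.0, 0.0551)
grip 0.0234 34.8
lifted 0.0233 34.9
carry 0.0229 34.9
down True 0.0257
t 60.5917
r3
  (-25.5, 1.0, 82.0, 24.0, 89.7, 0.0476)
  (27.7, 1.0, 82.5, 22.9, -90.0, 0.0475)
  (81.5, 0.9, 82.9, 23.1, -89.7, 0.0475)
press 4 True 0.0711 [-0.9  1.4  4.9]
e4
  (-10.6, -78.2, 82.9, 25.3, 0.0, 0.0549)
grip 0.0231 35.3
lifted 0.0234 34.6
carry 0.0235 34.5
down True 0.0256
t 75.7833
r4
  (-79.2, 1.6, 82.7, 23.5, 89.9, 0.0478)
  (-25.4, 1.0, 82.1, 24.1, 89.8, 0.0476)
  (27.8, 1.0, 82.4, 23.0, -89.8, 0.0476)
  (81.6, 1.1, 83.0, 23.2, 89.7, 0.0475)
77.575
```

All four bars are on the rack. Next, break the stay.

Run:
```python
from h import *
gripper_to(0.); y=-.152; r=rot(YM+np.pi)
movep(M(.057,y,.20),r); move_l(M(.057,y,.120),feed=.1)
for k in np.linspace(0,.030,11):
    s=move_l(M(.058+.73*k,y,.116-k),feed=.03,max_force=25)
    print(round(k,3),s,observe()["ft_force"].round(1))
    if s: break
hold(.2)
p=observe()["eef_pos"]; move_l([p[0],p[1],.20],feed=.1)
movep(M(-.05,0,.33),r); hold(.3); snap("wrist","brk"); snap("side","brk_s")
print(knee("brk"),knee("brk_s"),observe()["time_s"])
for f in ("open_w2","brk","open_s2","brk_s"):  # cover bar (wood) 
    im,d,c=load(f);L=Mi(cloud(d,c)).reshape(*d.shape,3);H=cv2.cvtColor(im,cv2.COLOR_RGB2HSV)
    m=(abs(L[...,1])<.045)&(L[...,0]>.12)&(L[...,0]<.19)&(L[...,2]>.12)&(L[...,2]<.19)&(H[...,1]>90)&(H[...,0]<20)&(H[...,2]>35)
    print(f,m.sum(),np.median(L[m],axis=0))
```

```text
0.0 False [ 0.   0.1 -0.1]
0.003 False [0.4 0.3 3.2]
0.006 False [3.9 0.4 4.9]
0.009 False [3.6 1.  5.5]
0.012 False [4.3 0.1 7. ]
0.015 False [4.6 0.2 6.3]
0.018 False [4.3 0.4 7.7]
0.021 False [4.5 1.1 8.7]
0.024 False [ 3.8 -0.8  8.6]
0.027 False [ 1.8 -1.3  8.4]
0.03 False [-6.   1.1 19.5]
(np.int64(355), array([ 0.074 , -0.1412,  0.0882]), array([ 0.068, -0.161,  0.079]), array([ 0.084, -0.122,  0.092])) (np.int64(188), array([ 0.0751, -0.1454,  0.0863]), array([ 0.069, -0.163,  0.076]), array([ 0.084, -0.122,  0.091])) 86.8333
open_w2 795 [0.15414615 0.00025479 0.16080613]
brk 29 [ 0.12979592 -0.00035476  0.17085536]
open_s2 189 [ 0.15466944 -0.00425729  0.15945862]
brk_s 180 [ 0.12711147 -0.00344735  0.16900589]
```

View pics/brk_s.png

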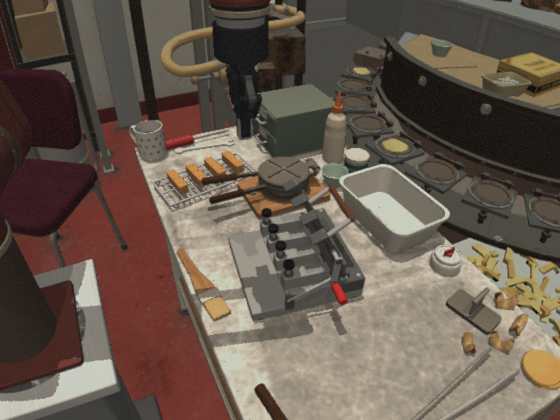

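The knee has dropped to (338,292), the cover leans at about 1.17 rad with its bar at (342,203), and all four bars lie on the rack. Now grip the bar and lower the cover.

Run:
```python
from h import *
r=rot(YM+np.pi/2); a0=1.167
x,z=barpos(a0)
gripper_to(.045); movep(M(x,0,.27),r)
print(move_l(M(x,0,z-.019),feed=.08,max_force=12),observe()["ft_force"].round(1))
gripper_to(0.0,f_grip=50); o=observe(); print(o["opening"],o["grasp_force"],o["ft_force"].round(1))
for a in np.linspace(a0,.2,15)[1:]:
    x,z=barpos(a); move_l(M(x,0,z-.019),feed=.06)
    print(round(a,2),observe()["ft_force"].round(1),round(float(observe()["opening"]),4))
for a in np.arange(.16,-.061,-.02):
    x,z=barpos(a); move_l(M(x,0,z-.019),feed=.02)
    f=observe()["ft_force"]; print(round(a,2),f.round(1))
    if a<.05 and np.linalg.norm(f)>25: break
hold(.3); gripper_to(.04); p=observe()["eef_pos"]; move_l(p+[0,0,.12],feed=.12)
movep((.47,-.02,.36),[np.pi,0,2.99]); hold(.3); snap("wrist","shut")
for f in("w_m1","shut"):
    im,d,c=load(f);P=cloud(d,c);L=Mi(P).reshape(P.shape)
    m=(abs(L[...,0]-.024)<.03)&(abs(L[...,1])<.07)&(L[...,2]>.112)&(L[...,2]<.135)
    print(f,m.sum(),np.percentile(L[m],[1,50,99],axis=0).round(4).tolist(),knee(f)[1])
snap("side","shut_s"); look_r("rend"); print(observe()["time_s"])
```

```text
False [-0.3  0.3  0. ]
0.009942154631010976 48.68312180042267 [-1.4  0.3  4.2]
1.1 [ 3.6 -0.3  0.1] 0.0102
1.03 [4.8 0.6 2.1] 0.0103
0.96 [4.3 0.6 2.9] 0.0101
0.89 [3.4 0.1 6.9] 0.0103
0.82 [2.7 0.6 9.7] 0.0102
0.75 [ 1.9 -0.1  9.7] 0.0101
0.68 [0.3 2.2 9. ] 0.0103
0.61 [1.  1.2 8.7] 0.01
0.55 [0.7 1.7 5.7] 0.0104
0.48 [1.8 2.1 3.7] 0.0102
0.41 [2.7 2.  0.9] 0.0101
0.34 [2.6 2.4 4.1] 0.0102
0.27 [4.9 1.3 0.1] 0.0102
0.2 [ 4.   0.8 -0.1] 0.0104
0.16 [ 6.7  1.6 -1.7]
0.14 [ 7.1  1.8 -1. ]
0.12 [6.7 1.9 0.6]
0.1 [6.1 1.3 2.3]
0.08 [5.  1.6 2.3]
0.06 [5.8 2.6 2.3]
0.04 [4.2 2.4 2.2]
0.02 [7.5 1.3 0.5]
0.0 [ 7.2  1.7 -0.6]
-0.02 [5.6 2.1 5.8]
-0.04 [ 4.2  3.  14.4]
-0.06 [ 2.   4.5 21.8]
w_m1 1034 [[0.0192, -0.0525, 0.119], [0.0234, 0.0006, 0.1255], [0.0302, 0.054, 0.128]] [ 0.0816 -0.1414  0.0532]
shut 958 [[0.0194, -0.0526, 0.1206], [0.0236, 0.0012, 0.1257], [0.0301, 0.054, 0.1278]] [ 0.0817 -0.1417  0.0526]
rend
  (-79.6, 1.5, 83.6, 23.3, 89.9, 0.0478)
  (-25.8, 1.5, 82.1, 23.7, -89.9, 0.0477)
  (27.6, 1.3, 82.2, 22.6, 89.7, 0.0476)
  (81.4, 0.8, 81.6, 22.8, 89.9, 0.0476)
102.9583
```

View pics/shut_s.png

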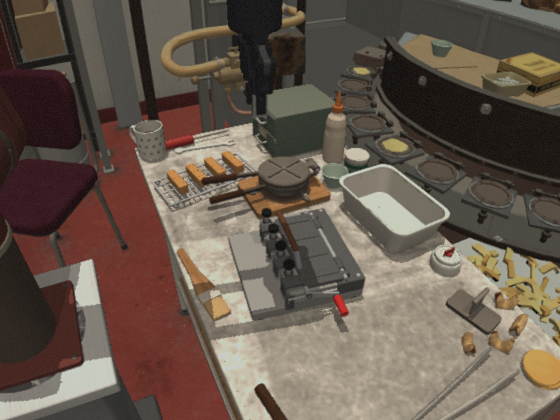

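The cover is shut, with its bar and the knee back at their starting positions to within about 1 mm. The four bars lie on the rack, at about (176,180) to (232,160).

```bash
python3 -c "
from plant import *
print(job_done())"
```

```text
the job is handed in; nothing more can be done
None
```

I handed the job in at about 103 s: all four bars lie flat side by side on the cooling rack, the stay is broken and the cover is fully shut; the hand-in gave no verdict.

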